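Refit the bayonet lens of the swing-arm magnifier

TASK

The lens barrel of the swing-arm magnifier is out on its dish. First lock the arm where it stands by turning the lock ring on top of the post clockwise to its locked mark; then set the lens barrel into the magnifier's head, lugs in the slots, push it in against the spring and twist it a quarter turn clockwise to its stop. Finish while still gripping the lens and pressing it fully home, its shoulder down on the head, so that I can do up the retaining screw; do not swing the arm away from where I set it, and leave the other things on the shelf where they are.

Things in the scene. Friction and masses are not known exactly. Their poses are not given: they have to be found in the camera images.
- lock_ring (a joint): angle of the lock ring, rad: 0 open, 1.3 hard stop at the locked mark; grows clockwise seen from above; starts at 0 to 0.25. Turning takes 0.25 to 0.4 N m; it stays where left. Its thread drives keys into notches of the arm's hub: the head may shift up to 8 mm as they centre it; locked, it gives only about 1 mm per N there. Unlocked, the arm swings at 0.1 N m
- lock_ring_grip (a point): centre of the lock ring, on the post's vertical axis, half-way up it: dark knurled ring, 46 mm diameter, from 10.5 mm below to 11 mm above this point. Under it the arm's round hub (50 mm diameter, top 13 mm below this point); in its middle the fixed post cap (29 mm diameter, top 14.5 mm above this point) with a raised rib as locked mark and a dot as open mark
- ring_tab (a point): tip of the lock ring's thumb tab, 39 mm from the post's axis and 3.5 mm below lock_ring_grip; the tab is 11 mm wide, 9 mm tall and sticks out 16 mm from the ring. It turns with the ring and points to the mark
- head_seat (a point): centre of the top face of the magnifier's head, an aluminium ring of 68 mm diameter, open above, at the end of the arm: the lens's shoulder centre comes here when home. z up; x along the arm, away from the post (180 mm off). Bore 47 mm; lip 5 mm thick with two slots, 13 mm wide, out to 57 mm diameter, at +y and -y. The arm's bar and hub reach at most 5 mm above this point
- head_gallery (a point): point on the head's axis 10 mm below head_seat, same axes, in the 57 mm gallery under the lip. Lugs entered at +y and -y can turn only clockwise from above, to a stop at x (2 degrees past it). A spring ring meets the lens's foot 6 mm before home: 4 N there, 9 N when home. Let go after the turn, the lens springs up 5 mm into locking pockets and is no longer flush
- lens_grip (a point): grip point on the axis of the lens barrel: black knurled upright cylinder, 54 mm diameter, 36 mm tall, glass in its top, 0.13 kg; from 20 mm below (shoulder) to 16 mm above this point. z along the barrel, up; lugs along +x and -x (same either way round), marked by two bright ribs on the top rim. The head is wider than the barrel: fingertips must stay above the shoulder
- lens_shoulder (a point): centre of the shoulder of the lens barrel (lower face of the 54 mm cylinder), axes as lens_grip. Below it a neck of 44 mm diameter, 12 mm long, with two lugs at its foot along +x and -x, each 10 mm wide, 4 mm tall (8 to 12 mm below the shoulder), reaching out to 54 mm diameter
- lens: the whole lens barrel (see lens_grip), origin at the centre of its foot, 12 mm below its shoulder; same axes
- lens_dish: low round grey dish, fixed, in which the lens stands at the start: 68 mm diameter, floor at 10 mm, rim at 16 mm; origin under its centre. Lens in it: shoulder 22 mm and lens_grip 42 mm above the shelf. It may swap places with the soap saucer
- travel_cup: steel travel cup, black lid, 78 mm across, 156 mm tall; origin under its centre. Bystander
- pill_organizer: blue seven-compartment pill organizer with flip lids, 52 x 196 x 27 mm; origin under its centre. Bystander
- scalp_massager: green silicone scalp massager, 74 mm across, 74 mm tall with its ball grip up; origin under its centre. Bystander
- soap_saucer: round white ceramic soap saucer, 104 mm across, with a bar of soap on it, 33 mm tall; origin under its centre. Bystander
- brush_tumbler: white ceramic tumbler, 70 mm across, with two toothbrushes, about 185 mm tall; origin under its centre. Bystander
- pump_bottle: amber pump bottle, 73 mm across, 180 mm tall; origin under its centre. Bystander
- nail_brush: wooden nail brush, 40 x 92 mm, 45 mm tall with its handle; origin under its centre. Bystander
Not all that is in view belongs to the job. Of the things like the lens, leave any that is purple; of the rest the larger one is meant.

How it is judged:
On the way, in this order (a step that is already met when the one before it is completed fails the run):
1. the lock ring is turned clockwise to its locked mark, before the lens goes in (value of joint lock_ring above 1.2 rad and not (horizontal distance between lens_shoulder and head_seat below 0.003 m and z of lens_shoulder in the frame of head_seat below 0.02 m)), for 0.2 s.
2. the lens is pushed into the head with its lugs through the slots, not yet turned (value of joint lock_ring above 1.2 rad and horizontal distance between lens_shoulder and head_seat below 0.003 m and z of lens_shoulder in the frame of head_seat below 0.006 m and angle between the x axis of lens_shoulder and the x axis of head_seat, either way round above 1.3 rad), for 0.05 s.
At the end, for the whole second after the job is handed in: lock ring at its mark (1.2 rad or more); lens within 3 mm of the head's centre, upright within 0.06 rad, lugs within 0.14 rad of the arm's line, pressed home (shoulder within 1.8 mm of the head's top) and gripped with more than 2 N; head within 30 mm of where it stood (value of joint lock_ring above 1.2 rad and horizontal distance between lens_shoulder and head_seat below 0.003 m and z of lens_shoulder in the frame of head_seat between -0.003 and 0.0018 m and angle between the x axis of lens_shoulder and the x axis of head_seat, either way round below 0.14 rad and angle between the z axis of lens_shoulder and the z axis of head_seat, either way round below 0.06 rad and contact force between the fingers and lens above 2 N and distance of head_seat from where it was at the start of the episode below 0.03 m); the arm keeps its last pose, push and grip.
It fails at once if the magnifier's head is swung more than 30 mm from where it stood (distance of head_seat from where it was at the start of the episode above 0.03 m).
It fails at once if a bystander is shoved more than 30 mm or knocked over (distance of any of travel_cup, pill_organizer, scalp_massager, soap_saucer, brush_tumbler, pump_bottle, nail_brush from where it was at the start of the episode above 0.03 m or angle between any of travel_cup, pill_organizer, scalp_massager, soap_saucer, brush_tumbler, pump_bottle, nail_brush's own z axis and vertical above 0.5 rad).
It also fails if it takes over 64 s, if anything falls off the work surface, if the arm or the gripper's body presses on something with over 40 N, if the wrist force passes 120 N, or if a joint passes its speed limit or range.

ROBOT

A 6-joint arm with a two-finger parallel gripper is mounted at the origin on the work surface. World frame = base frame: x ahead of the robot, y to its left, z up, the work surface at z = 0. Lengths are in m, angles in rad, forces in N, time in s.
With the tool pointing down it reaches from about 0.25 to 0.725 m from the base axis. Payload 9.7 kg.
Tool frame: the origin (TCP) lies on the mounting face of the last link; the fingertips stand 173 mm ahead of it and the grasp point (between the pads) lies 155 mm ahead of it; z points along the fingers, x is the direction in which the jaws open and shut, and the axes are right-handed (so a half turn about z gives the same grasp; the last joint's range is limited). The gripper opens to 85 mm and grips with 20 to 120 N. Pads are 22 mm wide; open, the fingers measure 114 mm over their backs; the gripper's body (76 mm by 85 mm) begins 54 mm behind the grasp point. The pads swing forward as they close: fully open they stand 13 mm farther back than shut.
Start: joints at [1.264, 0.087, 0.176, 1.66, 0, 1.571], TCP at [0.166, 0.524, 0.405] pointing down, gripper open.
Joint ranges: [-3.13, 3.13], [-0.85, 1.81], [-1.15, 1.24], [-2.2, 2.28], [-1.44, 1.52], [-3.14, 3.14]. Speed limits (rad/s): [2.22, 2.22, 2.57, 3.14, 3.14, 3.14].

INTERFACE

Orientations are given as [roll, pitch, yaw] about the fixed x, y, z axes, in that order (R = Rz(yaw) Ry(pitch) Rx(roll)).
In Python, from station import status, cams, env, finder gives the robot as it stands.
- The arm moves only by the tool move_arm, never from a script. Its argument "rows" is a list of rows, each a list of 2 entries, a list of its own where there are three numbers: the shift along the tool's x, y, z in m, then the turn about the tool's z in degrees. In form: [[[tx, ty, tz], turn], ...]. A call has 1 to 10 rows; each row shifts and turns the commanded pose from where the row before left it, along the tool's axes as they then stand; what a row does not reach is not made up. A row lasts 1/8 s, in which the tool goes at most 62.5 mm and 10.7 degrees, less where a joint would pass 70% of its speed; a pose out of reach is approached as far as the arm can. A call is refused whole if a number of a shift passes 0.0625 or a number of a turn 10.7, either way. A call with a gripper value outside its range is refused whole. "hand" is the closure, from 0 (fully open) to 1 (shut), set as the call begins (left out, the last holds). The fingers move at their own pace and stop on an object; the grip force is fixed at half the most. Time passes only in rows, so rows that do not move let the fingers close. It gives the time, the measured TCP pose, the force and the opening at its end, in the units of the state.
- status.observe(): the state, without advancing time (a new reading comes with each control period).
- cams.grab_frame(name): name is "side" or "top"; returns a dict with "img" (400x640x3 uint8, blue, green, red), "depth" (400x640 float32, m along the optical axis (not along the pixel's ray), 0 where there is no reading), "fov_y" (degrees; the focal length in pixels is half the picture's height over the tangent of half this angle, whatever the lens; pixels are square), "cx", "cy" (the principal point, pixels), "world_from_camera" (4x4, takes a point from camera to world coordinates). Camera axes: x right, y up, looking along -z (the intrinsics and any distortion apply to the point x, -y, -z); pixel columns grow to the right and rows downward; lengths in m; the calibration is good to about 2 mm. A picture is of the moment at which its call begins.
- env.close_job(): hands the job in, once; it reports no verdict.
Trained networks look in a picture, given as the dict that the camera call returned (one of the last four; its "shot" number tells which), for a name from the list of things; names that differ only in an ending like _2 or _b are one class to them, and where a whole thing is asked for, a point or a joint stands for the part that bears it (a point fixed in the world has none). Each returns a list of dicts, best first, with "p" (0 to 1); they miss things now and then, are a little off and sometimes report something else, mostly with a low value. They report only what shows in the picture. A call takes as long as a camera call. They do not tell look-alikes from the thing itself.
- finder.trace(target, picture): "mask" (400x640 bool, what is visible of it).
- finder.tip_of(target, picture): "centre" ([x, y, z] in m, in world coordinates, good to about 4 mm: a listed point, or the origin of a listed thing).
The state is a dict: "time_s": time; "q": joint angles; "dq": joint speeds; "joint_efforts": joint torques, N m; "tcp_pos": TCP position; "eef_rot": TCP orientation; "force": force on the tool from outside, world axes, zero at the start; "ft_torque": the same for the moment, N m; "gripper_width": opening from 0.0 (shut) to 1.0 (fully open).
Only numpy, scipy, OpenCV 4.12 (cv2) and the standard library are available. Lean on these libraries where they do the work, as an engineer would, in place of code of your own. Each camera call takes 0.05 s, during which the arm holds its last target.

## Working session

There is one attempt and no reset: what is moved stays moved. The work goes in short steps, Python scripts to look and compute and a tool call to move; the robot and the scene stay as the last step left them, time stands still between calls to the robot, and variables do not carry over. Pictures are saved under pics/ and viewed, and the job is handed in when it is done.

Besides the shell and the picture viewer there is one more tool, called after ">>>" as name(argument=value, ...) on one line, values as JSON. move_arm: Moves the arm, as the interface text tells. Its arguments: {"type":"object","properties":{"rows":{"type":"array","items":{"type":"array"}},"hand":{"type":"number"}},"required":["rows"]}

```bash
ls; mkdir -p pics
cat > h.py <<'E'
import numpy as np, cv2
from station import status, cams, env, finder
def px2w(f,u,v,d=None):
    F=200/np.tan(np.radians(f["fov_y"])/2)
    if d is None: d=f["depth"][int(round(v)),int(round(u))]
    p=np.array([(u-f["cx"])/F*d,-(v-f["cy"])/F*d,-d,1])
    return (f["world_from_camera"]@p)[:3]
def w2px(f,P):
    F=200/np.tan(np.radians(f["fov_y"])/2)
    p=np.linalg.inv(f["world_from_camera"])@np.append(P,1)
    return f["cx"]+F*p[0]/-p[2], f["cy"]+F*p[1]/p[2]
E
python3 - <<'E'
from h import *
s=status.observe(); print(s)
for n in("top","side"):
    f=cams.grab_frame(n); print(n,{k:f[k] for k in f if k not in("img","depth")})
    cv2.imwrite(f"pics/{n}0.png",f["img"])
    for t in "lock_ring_grip ring_tab head_seat lens_grip lens_shoulder lens_dish travel_cup pill_organizer scalp_massager soap_saucer brush_tumbler pump_bottle nail_brush".split():
        print(t,[(np.round(r["centre"],4).tolist(),round(r["p"],2),np.round(w2px(f,r["centre"])).tolist()) for r in finder.tip_of(t,f)][:4])
E
```

```text
pics
{'time_s': 0.0, 'q': array([1.26399050e+00, 8.74757028e-02, 1.75124197e-01, 1.65979382e+00,
       2.12158927e-06, 1.57078277e+00]), 'dq': array([-0.00119895,  0.00107033,  0.00051902, -0.0005047 , -0.00233703,
       -0.00035137]), 'joint_efforts': array([ 2.60786874e-03, -5.20381415e+01,  4.64807653e+01,  1.60698005e-02,
        1.37699608e-04,  1.14660929e-05]), 'tcp_pos': array([0.1661096 , 0.52432148, 0.40396922]), 'eef_rot': array([-3.14159051e+00,  1.34899499e-03,  1.26400406e+00]), 'force': array([-1.07130608,  0.38909293,  0.26704317]), 'ft_torque': array([-0.00367359, -0.02601022,  0.01633904]), 'gripper_width': 1.0018016635057554}
top {'fov_y': 42.356620036342484, 'cx': 328.2272185118297, 'cy': 203.35119136805088, 'world_from_camera': array([[ 0.00468475,  0.99834252, -0.05736088,  0.47780841],
       [-0.99989287,  0.00547204,  0.01357594, -0.00383587],
       [ 0.01386732,  0.05729114,  0.9982612 ,  1.47570705],
       [ 0.        ,  0.        ,  0.        ,  1.        ]]), 'shot': 1}
lock_ring_grip [([0.5679, 0.1287, 0.1638], 0.77, [269.0, 197.0])]
ring_tab [([0.55
[... 2501 characters left out ...]
vel_cup [([0.8056, 0.0459, 0.0026], 0.72, [370.0, 194.0]), ([0.4291, -0.279, 0.0019], 0.37, [331.0, 334.0])]
pill_organizer [([0.3708, 0.0326, 0.0004], 0.82, [237.0, 258.0]), ([0.4279, -0.2788, 0.0017], 0.24, [330.0, 334.0])]
scalp_massager [([0.5302, -0.1087, -0.0007], 0.95, [323.0, 266.0]), ([0.5496, 0.0956, 0.1696], 0.65, [284.0, 166.0])]
soap_saucer [([0.6143, -0.2786, -0.0002], 0.9, [396.0, 296.0])]
brush_tumbler [([0.7143, 0.3102, 0.0026], 0.57, [294.0, 161.0]), ([0.5553, -0.0531, 0.1506], 0.43, [320.0, 203.0])]
pump_bottle [([0.7638, -0.185, -0.0018], 0.61, [415.0, 247.0])]
nail_brush [([0.3487, -0.1833, 0.003], 0.72, [275.0, 321.0]), ([0.4293, -0.2721, 0.0215], 0.52, [329.0, 326.0])]
```

View pics/top0.png

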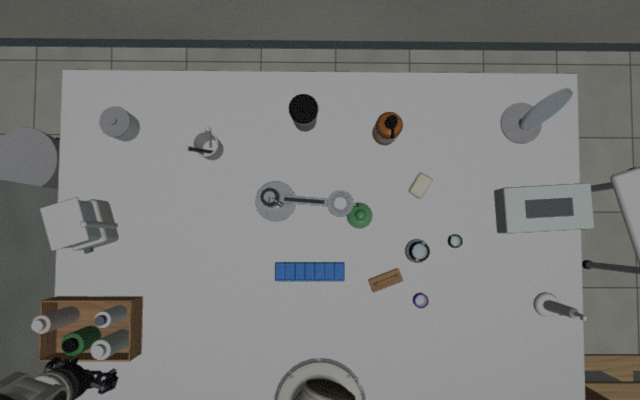

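View pics/side0.png

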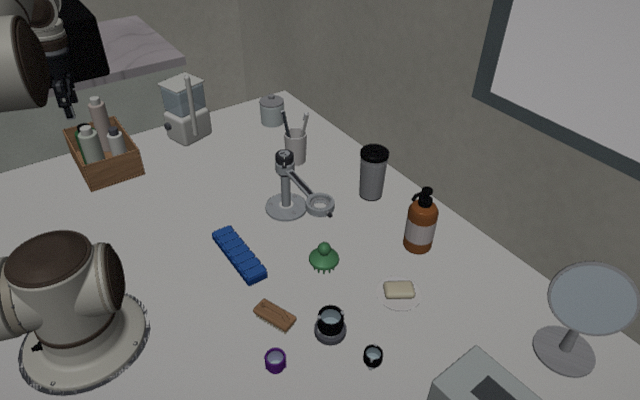

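Run:
```python
import cv2,numpy as np
t=cv2.imread("pics/top0.png"); s=cv2.imread("pics/side0.png")
a=cv2.resize(t[150:250,240:360],None,fx=5,fy=5,interpolation=cv2.INTER_CUBIC);cv2.imwrite("pics/c1.png",a)
a=cv2.resize(t[220:320,395:475],None,fx=5,fy=5,interpolation=cv2.INTER_CUBIC)
b=cv2.resize(s[295:395,250:390],None,fx=4,fy=4,interpolation=cv2.INTER_CUBIC)
cv2.imwrite("pics/c2.png",a);cv2.imwrite("pics/c3.png",b)
```

```text
(no output)
```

View pics/c1.png

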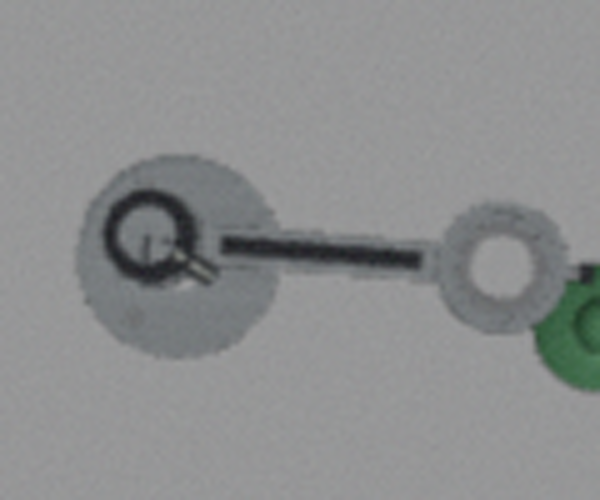

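View pics/c2.png

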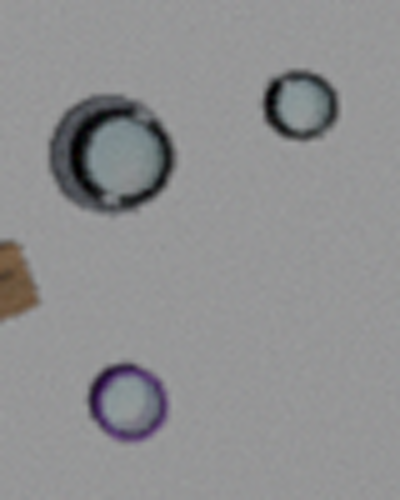

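View pics/c3.png

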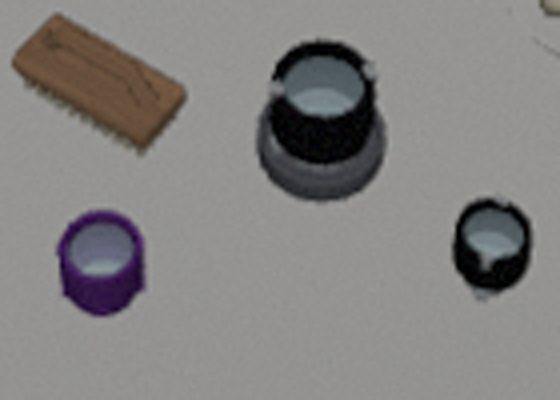

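The candidates for the lens in the top view are the large black barrel at (417,250) in the grey dish, the small black one at (455,240) and the purple one at (420,300). The enlarged crop confirms that the large black one on the dish is meant. The lock ring is at about (270,197) and its tab points down and right. The head is at (340,203). Next I refine these with circle fits.

```bash
cat >> h.py <<'E'
from scipy.optimize import least_squares
def cloud(f,u0,u1,v0,v1):
    F=200/np.tan(np.radians(f["fov_y"])/2)
    v,u=np.mgrid[v0:v1,u0:u1]; d=f["depth"][v0:v1,u0:u1]
    P=np.stack([(u-f["cx"])/F*d,-(v-f["cy"])/F*d,-d,np.ones_like(d)],-1)@f["world_from_camera"].T
    return P[...,:3],f["img"][v0:v1,u0:u1]
def rng(f,P,r=30):
    u,v=w2px(f,P); u,v=int(u),int(v); return u-r,u+r,v-r,v+r
E
python3 - <<'E'
from h import *
for n in("top","side"):
    f=cams.grab_frame(n)
    for nm,P,R in(("ring",[.5675,.127,.166],.03),("head",[.556,-.052,.15],.045),("lens",[.43,-.273,.05],.04)):
        C,I=cloud(f,*rng(f,P)); C=C.reshape(-1,3); I=I.reshape(-1,3)
        m=np.hypot(*(C[:,:2]-np.array(P[:2])).T)<R
        z=C[m,2]; h,e=np.histogram(z,np.arange(0,.2,.004)); print(n,nm,[(round(e[i],3),int(h[i])) for i in range(len(h)) if h[i]>3])
E
```

```text
top ring [(np.float64(0.0), 4), (np.float64(0.004), 4), (np.float64(0.008), 20), (np.float64(0.012), 37), (np.float64(0.016), 9), (np.float64(0.14), 10), (np.float64(0.144), 8), (np.float64(0.148), 4), (np.float64(0.152), 8), (np.float64(0.156), 8), (np.float64(0.164), 6), (np.float64(0.168), 10), (np.float64(0.172), 32), (np.float64(0.176), 108), (np.float64(0.18), 101), (np.float64(0.184), 26)]
top head [(np.float64(0.0), 118), (np.float64(0.004), 38), (np.float64(0.008), 5), (np.float64(0.028), 7), (np.float64(0.032), 12), (np.float64(0.036), 14), (np.float64(0.04), 4), (np.float64(0.128), 10), (np.float64(0.132), 16), (np.float64(0.136), 20), (np.float64(0.14), 78), (np.float64(0.144), 132), (np.float64(0.148), 158), (np.float64(0.152), 48), (np.float64(0.156), 5)]
top lens [(np.float64(0.0), 63), (np.float64(0.004), 30), (np.float64(0.008), 34), (np.float64(0.012), 44), (np.float64(0.016), 32), (np.float64(0.02), 10), (np.float64(0.024), 4), (np.float64(0.028), 6), (np.float64(0.032), 4), (np.float64(0.036), 4), (np.float64(0.04), 4), (np.float64(0.044), 25), (np.float64(0.048),
[... 650 characters left out ...]
), (np.float64(0.168), 27), (np.float64(0.172), 29), (np.float64(0.176), 39), (np.float64(0.18), 81), (np.float64(0.184), 52)]
side head [(np.float64(0.132), 48), (np.float64(0.136), 51), (np.float64(0.14), 51), (np.float64(0.144), 113), (np.float64(0.148), 143), (np.float64(0.152), 140)]
side lens [(np.float64(0.0), 153), (np.float64(0.004), 56), (np.float64(0.008), 80), (np.float64(0.012), 104), (np.float64(0.016), 108), (np.float64(0.02), 14), (np.float64(0.024), 16), (np.float64(0.028), 26), (np.float64(0.032), 32), (np.float64(0.036), 28), (np.float64(0.04), 35), (np.float64(0.044), 30), (np.float64(0.048), 55), (np.float64(0.052), 215), (np.float64(0.056), 177), (np.float64(0.06), 71)]
```

```bash
cat >> h.py <<'E'
from scipy.ndimage import map_coordinates
def fitcirc(f,P0,radii,span=.012):
    """radii: list of (r_mm, sign, dz): sign*(outside-inside)>0. returns best xy"""
    g=cv2.GaussianBlur(cv2.cvtColor(f["img"],cv2.COLOR_BGR2GRAY).astype(np.float32),(0,0),0.8)
    F=200/np.tan(np.radians(f["fov_y"])/2); W=np.linalg.inv(f["world_from_camera"])
    a=np.linspace(0,2*np.pi,72,endpoint=False)
    def smp(c,r,z):
        P=np.stack([c[0]+r*np.cos(a),c[1]+r*np.sin(a),np.full_like(a,z),np.ones_like(a)])
        p=W@P; return map_coordinates(g,[f["cy"]+F*p[1]/p[2],f["cx"]-F*p[0]/p[2]],order=1)
    def sc(c):
        return -sum(s*np.clip(s*0+ (smp(c,r+.002,P0[2]+dz)-smp(c,r-.002,P0[2]+dz)),-40,40).mean() for r,s,dz in radii)
    best=min(((sc((P0[0]+dx,P0[1]+dy)),P0[0]+dx,P0[1]+dy) for dx in np.arange(-span,span,.002) for dy in np.arange(-span,span,.002)))
    from scipy.optimize import minimize
    r=minimize(sc,best[1:],method="Nelder-Mead",options=dict(initial_simplex=[best[1:],(best[1]+.001,best[2]),(best[1],best[2]+.001)],xatol=1e-5))
    return r.x,-r.fun
RING=[(.023,1,.011),(.0145,-1,.0145)]
HEAD=[(.0235,1,0),(.034,-1,0)]
LENS=[(.027,1,.016),(.022,-1,.016)]
E
python3 - <<'E'
from h import *
for n in("top","side"):
    f=cams.grab_frame(n); g=f["img"]
    for z in(.164,.167,.17): print(n,"ring",z,fitcirc(f,[.5675,.127,z],RING))
    for z in(.147,.15,.153):
        for H in (HEAD,[(.034,1,0)],[(.034,-1,0)],[(.0235,1,0)],[(.0235,-1,0)]): print(n,"head",z,H[0][:2],fitcirc(f,[.556,-.052,z],H))
    for z in(.042,): print(n,"lens",z,fitcirc(f,[.43,-.273,z],LENS),fitcirc(f,[.43,-.273,z],LENS[:1]))
E
```

```text
top ring 0.164 (array([0.56856575, 0.12681297]), np.float64(72.23772430419922))
top ring 0.167 (array([0.56832142, 0.12646133]), np.float64(72.4104995727539))
top ring 0.17 (array([0.56806746, 0.12612   ]), np.float64(72.56135559082031))
top head 0.147 (0.0235, 1) (array([ 0.53964456, -0.04172919]), np.float64(7.385245323181152))
top head 0.147 (0.034, 1) (array([ 0.55510491, -0.05004494]), np.float64(9.105568885803223))
top head 0.147 (0.034, -1) (array([ 0.57132942, -0.06390113]), np.float64(5.224593162536621))
top head 0.147 (0.0235, 1) (array([ 0.54306417, -0.04453636]), np.float64(3.9239213466644287))
top head 0.147 (0.0235, -1) (array([ 0.54897063, -0.05975678]), np.float64(8.272563934326172))
top head 0.15 (0.0235, 1) (array([ 0.53948926, -0.04157931]), np.float64(7.3375701904296875))
top head 0.15 (0.034, 1) (array([ 0.55493607, -0.0499651 ]), np.float64(9.10479736328125))
top head 0.15 (0.034, -1) (array([ 0.57136937, -0.06371565]), np.float64(5.226048469543457))
top head 0.15 (0.0235, 1) (array([ 0.54295209, -0.0444235 ]), np.float64(3.876236915588379))
top head 0.15 (0.023
[... 1817 characters left out ...]
-1) (array([ 0.55318844, -0.0655831 ]), np.float64(7.197981834411621))
side head 0.153 (0.0235, 1) (array([ 0.56775408, -0.04572601]), np.float64(10.792661666870117))
side head 0.153 (0.034, 1) (array([ 0.54449039, -0.06929632]), np.float64(15.30504035949707))
side head 0.153 (0.034, -1) (array([ 0.56935161, -0.04678825]), np.float64(3.2476558685302734))
side head 0.153 (0.0235, 1) (array([ 0.56590708, -0.04411582]), np.float64(8.546347618103027))
side head 0.153 (0.0235, -1) (array([ 0.54598088, -0.07182892]), np.float64(7.1742987632751465))
side lens 0.042 (array([ 0.42848433, -0.27563462]), np.float64(51.896324157714844)) (array([ 0.42849643, -0.27565477]), np.float64(25.838205337524414))
```

>>> move_arm(rows=[[[0,0,-0.02],-10],[[0,0,0],-10],[[0,0,0],0]])

```text
time_s: 1.98
tcp_pos: [0.1661, 0.5243, 0.4248]
eef_rot: [3.142, -0.0, 1.612]
force: [-0.7, -0.6, 0.9]
gripper_width: 1.001
```

Run:
```python
from h import *
s=status.observe();print(s["time_s"],s["q"],s["tcp_pos"],s["eef_rot"])
```

```text
1.975 [1.26400105e+00 9.56052944e-02 2.24484418e-01 1.69949553e+00
 3.82013118e-06 1.22289822e+00] [0.16610433 0.52432467 0.42475969] [ 3.14153490e+00 -1.70448583e-04  1.61189917e+00]
```

```bash
cat >> h.py <<'E'
def go(target_xyz,yaw_deg=None):
    s=status.observe(); p=s["tcp_pos"]; y=s["eef_rot"][2]
    yt=y if yaw_deg is None else np.radians(yaw_deg)
    d=np.array(target_xyz)-p
    dy=np.degrees(y-yt)
    c,sn=np.cos(yt),np.sin(yt)
    print("turn first %.2f deg; then tool shift x %.2f y %.2f z %.2f mm"%(dy,1e3*(c*d[0]+sn*d[1]),1e3*(sn*d[0]-c*d[1]),-1e3*d[2]),"yaw now %.2f"%np.degrees(y),"pos",np.round(p,4),"t",s["time_s"])
E
python3 -c "
from h import *
go([.568,.1265,.40],145)"
```

```text
turn first -52.64 deg; then tool shift x -557.40 y -95.36 z 24.76 mm yaw now 92.36 pos [0.1661 0.5243 0.4248] t 1.975
```

>>> move_arm(rows=[[[0,0,0],-10.5],[[0,0,0],-10.5],[[0,0,0],-10.5],[[0,0,0],-10.5],[[0,0,0],-10.6]])

```text
time_s: 2.6
tcp_pos: [0.1661, 0.5243, 0.4243]
eef_rot: [-3.141, 0.0, 2.532]
force: [0.3, -0.2, 0.4]
gripper_width: 1.001
```

>>> move_arm(rows=[[[-0.03,-0.005,0],0],[[-0.05,-0.009,0],0],[[-0.05,-0.009,0],0],[[-0.05,-0.009,0],0],[[-0.05,-0.009,0],0],[[-0.05,-0.009,0],0],[[-0.05,-0.009,0],0],[[-0.05,-0.009,0],0],[[-0.05,-0.009,0],0],[[-0.04,-0.007,0],0]])

```text
time_s: 3.85
tcp_pos: [0.5042, 0.1844, 0.4243]
eef_rot: [-3.141, -0.0, 2.525]
force: [0.8, 0.7, 0.4]
gripper_width: 1.001
```

```bash
python3 -c "
from h import *
go([.568,.1265,.39],145)"
```

```text
turn first -0.31 deg; then tool shift x -85.52 y -10.84 z 34.34 mm yaw now 144.69 pos [0.5042 0.1844 0.4243] t 3.85
```

>>> move_arm(rows=[[[-0.04,-0.005,0],0],[[-0.035,-0.005,0.01],0],[[-0.01,-0.001,0.025],0],[[0,0,0],0]])

```text
time_s: 4.35
tcp_pos: [0.5665, 0.1277, 0.3873]
eef_rot: [-3.139, -0.003, 2.526]
force: [-1.2, 0.1, -0.1]
gripper_width: 0.997
```

Run:
```python
from h import *
go([.568,.1265,.332],145)
for n in("top","side"):
    f=cams.grab_frame(n)
    u,v=map(int,w2px(f,[.568,.1265,.18]))
    cv2.imwrite(f"pics/r1{n}.png",cv2.resize(f["img"][v-60:v+60,u-70:u+70],None,fx=4,fy=4,interpolation=cv2.INTER_CUBIC))
```

```text
turn first -0.25 deg; then tool shift x -1.89 y -0.16 z 55.34 mm yaw now 144.75 pos [0.5665 0.1277 0.3873] t 4.35
```

View pics/r1side.png

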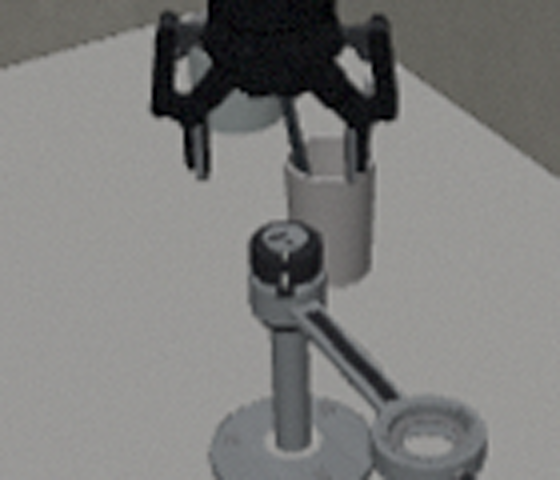

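View pics/r1top.png

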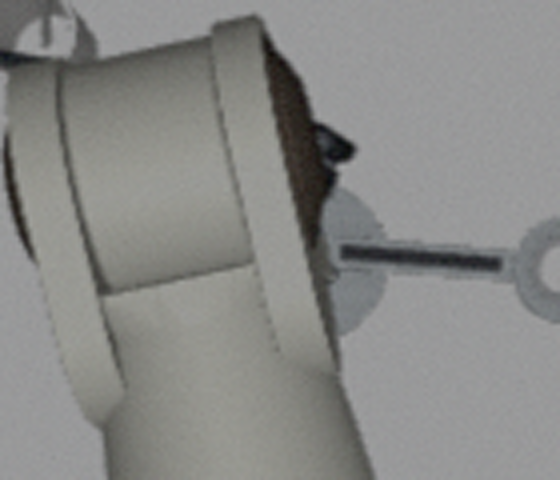

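Run:
```python
from h import *
f=cams.grab_frame("side")
s=status.observe();p=s["tcp_pos"]
u0,v0=map(int,w2px(f,[.568,.1265,.18]))
for z in(.227,.22,.18,.169):
    u,v=w2px(f,[p[0],p[1],z]); print(z,(u-u0+70)*4,(v-v0+60)*4)
for t in (-1,1):
    y=s["eef_rot"][2]; q=p+t*.0425*np.array([np.cos(y),np.sin(y),0]); q[2]=.227;u,v=w2px(f,q); print((u-u0+70)*4,(v-v0+60)*4)
```

```text
0.227 275.11248445636306 179.1687938252585
0.22 275.4699619228684 188.78906395294166
0.18 277.4644063076423 242.46263930789837
0.169 277.9988883240735 256.8463749506593
343.46836001262386 180.14734632709917
206.76974675613133 178.19042939915823
```

The side view shows the open jaws centred over the ring to within about 3 mm, with the tab between the fingers. I shift and go down.

>>> move_arm(rows=[[[-0.003,0,0.02],0],[[0,0,0.02],0],[[0,0,0.01],0],[[0,0,0.006],0],[[0,0,0],0]])

```text
time_s: 5.12
tcp_pos: [0.5688, 0.1268, 0.3341]
eef_rot: [3.141, 0.0, 2.531]
force: [-0.4, -0.8, -0.3]
gripper_width: 0.998
```

>>> move_arm(rows=[[[0,0,0],0],[[0,0,0],0],[[0,0,0],0],[[0,0,0],0],[[0,0,0],0],[[0,0,0],0]], hand=1)

```text
time_s: 5.88
tcp_pos: [0.5687, 0.1267, 0.3346]
eef_rot: [3.141, 0.0, 2.531]
force: [-2.7, 1.5, 5.4]
gripper_width: 0.511
```

Run:
```python
from h import *
s=status.observe();print(s["force"],s["ft_torque"],s["gripper_width"],s["tcp_pos"])
for n in("side",):
    f=cams.grab_frame(n)
    u,v=map(int,w2px(f,[.568,.1265,.18]))
    cv2.imwrite(f"pics/r2{n}.png",cv2.resize(f["img"][v-40:v+60,u-70:u+70],None,fx=5,fy=5,interpolation=cv2.INTER_CUBIC))
```

```text
[-2.7249407   1.47504377  5.41128324] [0.1802345  0.58706515 0.02748445] 0.5105345356708701 [0.56873542 0.12665385 0.33461373]
```

View pics/r2side.png

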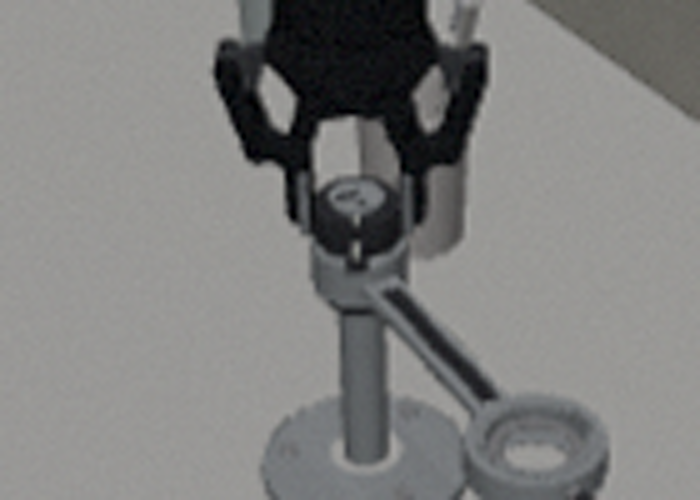

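>>> move_arm(rows=[[[0,0,0],5],[[0,0,0],5],[[0,0,0],5],[[0,0,0],5],[[0,0,0],0]])

```text
time_s: 6.55
tcp_pos: [0.5684, 0.127, 0.3346]
eef_rot: [3.141, -0.001, 2.181]
force: [-4.7, 2.5, 5.7]
gripper_width: 0.515
```

Run:
```python
from h import *
s=status.observe();print(s["force"],s["ft_torque"],s["gripper_width"],s["tcp_pos"])
for n in("side",):
    f=cams.grab_frame(n)
    print(finder.tip_of("head_seat",f)[:1])
    u,v=map(int,w2px(f,[.568,.1265,.18]))
    cv2.imwrite(f"pics/r3{n}.png",cv2.resize(f["img"][v-40:v+60,u-70:u+70],None,fx=5,fy=5,interpolation=cv2.INTER_CUBIC))
```

```text
[-4.72477775  2.53665759  5.69505715] [ 0.60551547  0.98073619 -0.27452226] 0.5152677150797782 [0.56843479 0.12698161 0.33463392]
[{'centre': [0.5546, -0.0522, 0.1518], 'p': 0.86}]
```

View pics/r3side.png

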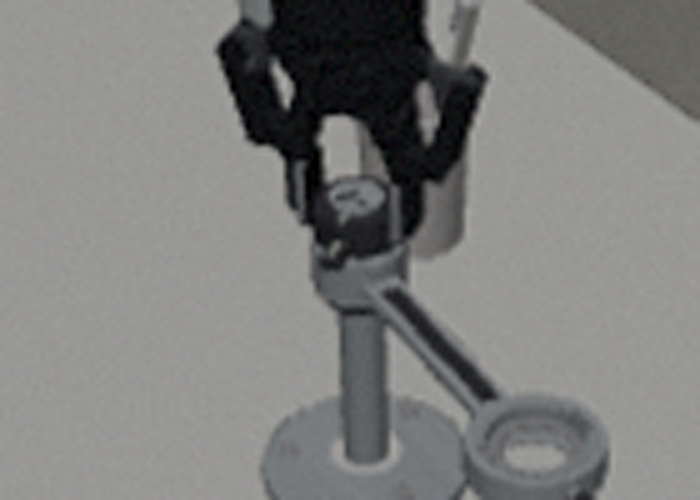

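>>> move_arm(rows=[[[0,0,0],5],[[0,0,0],5],[[0,0,0],5],[[0,0,0],5],[[0,0,0],5],[[0,0,0],5],[[0,0,0],5],[[0,0,0],5],[[0,0,0],0]])

```text
time_s: 7.78
tcp_pos: [0.5682, 0.1278, 0.3346]
eef_rot: [-3.141, -0.003, 1.484]
force: [-6.4, 10.0, 6.2]
gripper_width: 0.512
```

Run:
```python
from h import *
s=status.observe();print(s["force"],s["ft_torque"],s["gripper_width"],s["tcp_pos"],s["joint_efforts"])
```

```text
[-6.44000554 10.04786099  6.16604246] [ 1.70268793  1.3687305  -0.24910258] 0.5120984503816371 [0.56818876 0.12782824 0.33459731] [ -6.22704417 -52.75250673  45.57707191  -1.95927054  -2.82059804
   0.28533102]
```

>>> move_arm(rows=[[[0,0,0],3],[[0,0,0],3],[[0,0,0],0]])

```text
time_s: 8.15
tcp_pos: [0.5692, 0.1278, 0.3347]
eef_rot: [3.14, -0.004, 1.382]
force: [1.9, 8.0, 2.6]
gripper_width: 0.515
```

Run:
```python
from h import *
s=status.observe();print(s["force"],s["ft_torque"],s["gripper_width"],s["tcp_pos"],s["joint_efforts"])
for n in("side",):
    f=cams.grab_frame(n)
    print(finder.tip_of("head_seat",f)[:1])
    u,v=map(int,w2px(f,[.568,.1265,.18]))
    cv2.imwrite(f"pics/r4{n}.png",cv2.resize(f["img"][v-40:v+60,u-70:u+70],None,fx=5,fy=5,interpolation=cv2.INTER_CUBIC))
```

```text
[1.91593924 7.98022747 2.5544325 ] [ 1.60427611 -0.52600454  1.26770889] 0.514792722311592 [0.56922519 0.12781272 0.33470478] [ -5.56380093 -54.7540319   43.78430128   1.69996094  -1.97102152
   1.6022693 ]
[{'centre': [0.5561, -0.0507, 0.151], 'p': 0.94}]
```

View pics/r4side.png

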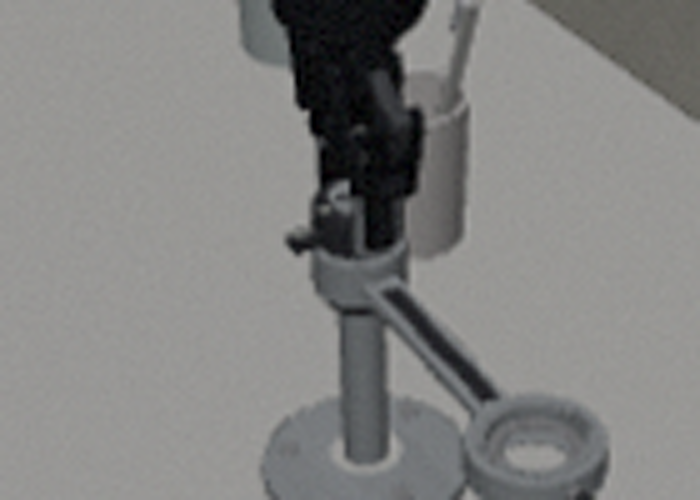

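>>> move_arm(rows=[[[0,0,0],1],[[0,0,0],1],[[0,0,0],0],[[0,0,0],0]])

```text
time_s: 8.75
tcp_pos: [0.5686, 0.1279, 0.3346]
eef_rot: [-3.141, -0.004, 1.346]
force: [-2.4, 9.6, 5.7]
gripper_width: 0.515
```

Run:
```python
from h import *
s=status.observe();print(s["force"],s["ft_torque"],s["gripper_width"],s["tcp_pos"],s["eef_rot"],s["joint_efforts"][5])
```

```text
[-2.38785302  9.61881838  5.74936193] [1.96782088 0.63286252 0.18330316] 0.5148861024702325 [0.56862678 0.12788518 0.33464872] [-3.14131503 -0.00402916  1.34595037] 0.1538614695891738
```

>>> move_arm(rows=[[[0,0,0],0],[[0,0,0],0],[[0,0,0],0],[[0,0,0],0],[[0,0,-0.02],0],[[0,0,-0.04],0],[[0,0,-0.03],0]], hand=0)

```text
time_s: 9.62
tcp_pos: [0.5687, 0.1265, 0.4253]
eef_rot: [3.141, -0.0, 1.344]
force: [1.0, 0.4, 0.7]
gripper_width: 1.0
```

>>> move_arm(rows=[[[0,0,0],10.4],[[0,0,0],10.4],[[0,0,0],10.4],[[0,0,0],10.4],[[0,0,0],10.4]])

```text
time_s: 10.25
tcp_pos: [0.5689, 0.1265, 0.4237]
eef_rot: [3.142, 0.0, 0.431]
force: [0.5, 0.5, 0.2]
gripper_width: 1.001
```

Run:
```python
from h import *
go([.4297,-.273,.40],25)
```

```text
turn first -0.33 deg; then tool shift x -294.98 y 303.24 z 23.66 mm yaw now 24.67 pos [0.5689 0.1265 0.4237] t 10.25
```

>>> move_arm(rows=[[[-0.025,0.025,0],0],[[-0.035,0.036,0],0],[[-0.035,0.036,0],0],[[-0.035,0.036,0],0],[[-0.035,0.036,0],0],[[-0.035,0.036,0],0],[[-0.035,0.036,0],0],[[-0.03,0.031,0.01],0],[[-0.02,0.021,0.01],0],[[-0.01,0.01,0],0]])

```text
time_s: 11.5
tcp_pos: [0.429, -0.2739, 0.4031]
eef_rot: [-3.141, 0.001, 0.435]
force: [-0.1, 0.5, 0.2]
gripper_width: 1.0
```

Run:
```python
from h import *
go([.4297,-.273,.40],25)
for n in("top","side"):
    f=cams.grab_frame(n)
    for t in("lock_ring_grip","ring_tab","head_seat"):
        print(n,t,[(np.round(r["centre"],4).tolist(),r["p"]) for r in finder.tip_of(t,f)][:1])
    if n=="top":
        for z in(.167,.169): print(fitcirc(f,[.568,.127,z],RING))
    cv2.imwrite(f"pics/m{n}.png",f["img"])
    u,v=map(int,w2px(f,[.568,.1265,.18]))
    cv2.imwrite(f"pics/m1{n}.png",cv2.resize(f["img"][v-40:v+60,u-50:u+90],None,fx=5,fy=5,interpolation=cv2.INTER_CUBIC))
    u,v=map(int,w2px(f,[.43,-.273,.08]))
    cv2.imwrite(f"pics/m2{n}.png",cv2.resize(f["img"][v-60:v+60,u-50:u+90],None,fx=5,fy=5,interpolation=cv2.INTER_CUBIC))
```

```text
turn first -0.08 deg; then tool shift x 1.02 y -0.55 z 3.05 mm yaw now 24.92 pos [ 0.429  -0.2739  0.4031] t 11.5
top lock_ring_grip [([0.5683, 0.128, 0.1628], 0.65)]
top ring_tab [([0.5358, 0.1275, 0.1679], 0.78)]
top head_seat [([0.5573, -0.049, 0.1504], 0.64)]
(array([0.56819664, 0.12644026]), np.float64(73.23274230957031))
(array([0.5680668 , 0.12621537]), np.float64(73.30374145507812))
side lock_ring_grip [([0.5676, 0.1235, 0.1674], 0.71)]
side ring_tab [([0.5302, 0.1284, 0.1695], 0.78)]
side head_seat [([0.5555, -0.0503, 0.152], 0.9)]
```

View pics/m1top.png

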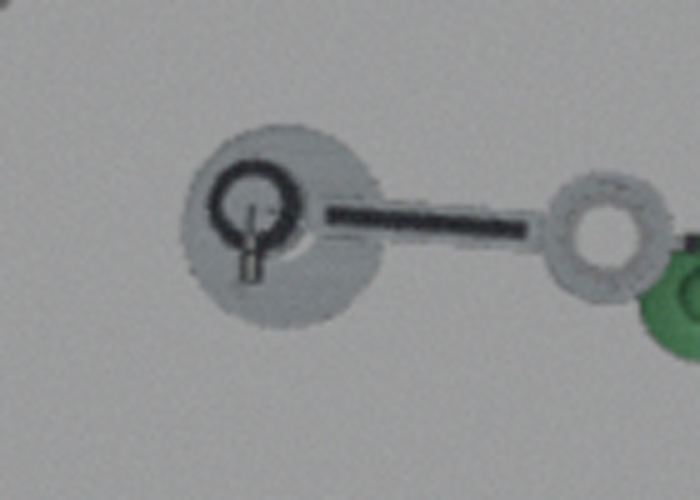

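View pics/m1side.png

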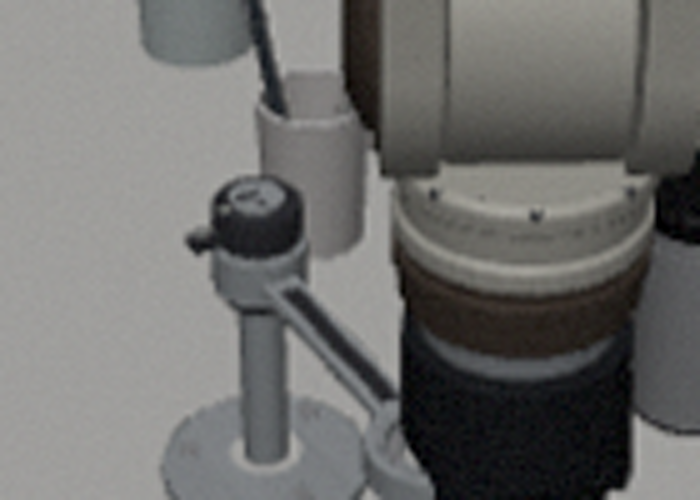

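View pics/m2side.png

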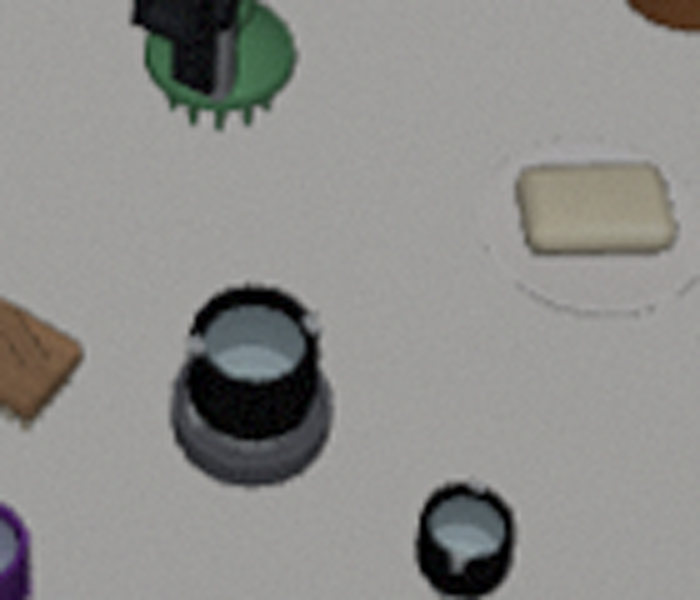

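Run:
```python
from h import *
out=[]
for n in("top","side"):
    im=0
    for i in range(6):
        f=cams.grab_frame(n); im=im+f["img"].astype(np.float32)
    im/=6
    P=[.568,.1263,.18]
    u,v=w2px(f,P); u0,v0=int(u),int(v)
    c=im[v0-14:v0+22,u0-20:u0+20]; c=np.clip((c-c.min())*255/(np.percentile(c,99)-c.min()),0,255).astype(np.uint8)
    c=cv2.resize(c,None,fx=10,fy=10,interpolation=cv2.INTER_CUBIC)
    z=.169
    def L(a,b,col):
        q=[tuple(int(k) for k in ((w2px(f,x)[0]-u0+20)*10+5,(w2px(f,x)[1]-v0+14)*10+5)) for x in(a,b)]; cv2.line(c,q[0],q[1],col,1)
    for ang,col in((-180,(0,0,255)),(-184,(0,255,0)),(-176,(255,0,0))):
        a=np.radians(ang);d=np.array([np.cos(a),np.sin(a),0])
        C=np.array([.568,.1263,0])
        L(C+[0,0,z+.0145],C+.0145*d+[0,0,z+.0145],col)
        L(C+.023*d+[0,0,z+.001],C+.039*d+[0,0,z+.001],col)
    out.append(c)
cv2.imwrite("pics/tab.png",np.hstack(out))
```

```text
(no output)
```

View pics/tab.png

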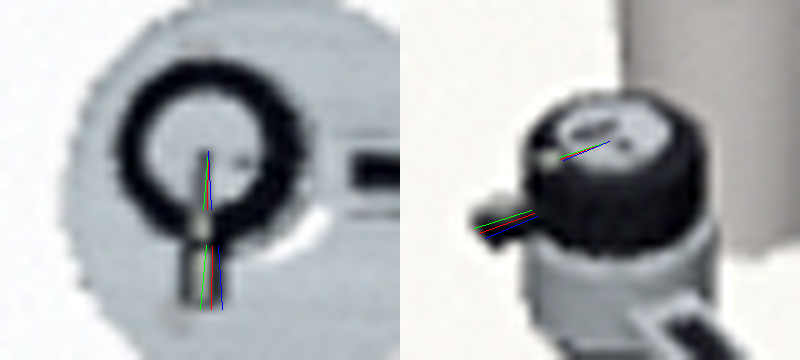

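The tab now points at the raised rib, within about 2° in both views, and the torque peaked at 1.6 N m at the stop, so the ring is locked. Next I centre the lens with one grip across the final jaw direction and a second grip along it.

>>> move_arm(rows=[[[0,0,0],10],[[0,0,0],10],[[0,0,0],10],[[0,0,0],10],[[0,0,0],10],[[0,0,0],10],[[0,0,0],10],[[0,0,0],10],[[0,0,0],10]])

```text
time_s: 13.62
tcp_pos: [0.4297, -0.2728, 0.4037]
eef_rot: [3.142, 0.0, -1.14]
force: [-0.2, -0.2, 0.5]
gripper_width: 1.0
```

Run:
```python
from h import *
go([.4293,-.2725,.197],-65)
```

```text
turn first -0.31 deg; then tool shift x -0.42 y 0.22 z 206.66 mm yaw now -65.31 pos [ 0.4297 -0.2728  0.4037] t 13.625
```

>>> move_arm(rows=[[[0,0,0.045],0],[[0,0,0.045],0],[[0,0,0.045],0],[[0,0,0.035],0],[[0,0,0.02],0],[[0,0,0.017],0],[[0,0,0],0]])

```text
time_s: 14.5
tcp_pos: [0.4294, -0.2726, 0.1957]
eef_rot: [3.141, 0.002, -1.134]
force: [-0.7, -0.9, 1.2]
gripper_width: 0.998
```

Run:
```python
from h import *
go([.4293,-.2725,.197],-65); print(status.observe()["force"])
f=cams.grab_frame("side")
u,v=map(int,w2px(f,[.43,-.273,.08]))
cv2.imwrite(f"pics/l1.png",cv2.resize(f["img"][v-60:v+60,u-70:u+70],None,fx=5,fy=5,interpolation=cv2.INTER_CUBIC))
```

```text
turn first 0.02 deg; then tool shift x -0.13 y 0.04 z -1.27 mm yaw now -64.98 pos [ 0.4294 -0.2726  0.1957] t 14.5
[-0.73799531 -0.87880509  1.23578272]
```

View pics/l1.png

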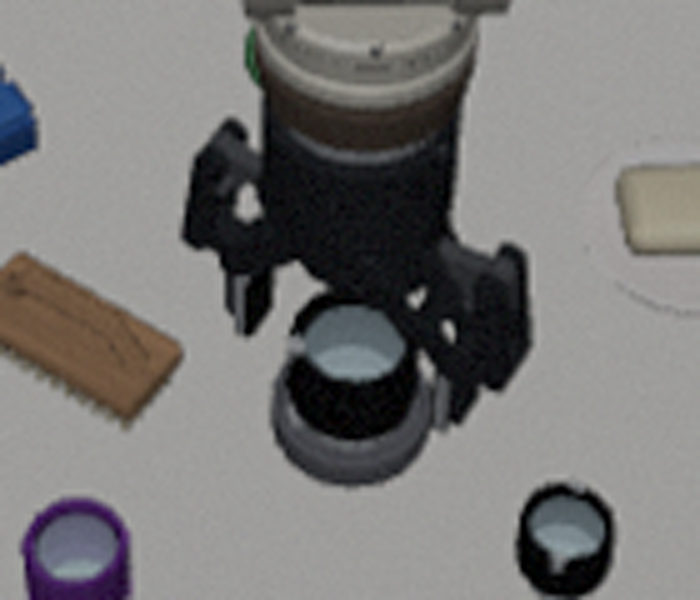

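>>> move_arm(rows=[[[0,0,0],0],[[0,0,0],0],[[0,0,0],0],[[0,0,0],0],[[0,0,0],0]], hand=1)

```text
time_s: 15.18
tcp_pos: [0.4301, -0.273, 0.198]
eef_rot: [-3.14, -0.002, -1.134]
force: [-0.3, 0.4, 5.3]
gripper_width: 0.612
```

>>> move_arm(rows=[[[0,0,0],0],[[0,0,0],0],[[0,0,0],0],[[0,0,0],0],[[0,0,-0.03],0],[[0,0,-0.03],0]], hand=0)

```text
time_s: 15.92
tcp_pos: [0.4296, -0.2727, 0.2571]
eef_rot: [3.141, 0.001, -1.134]
force: [0.6, -0.5, 0.6]
gripper_width: 1.002
```

>>> move_arm(rows=[[[0,0,0],-10],[[0,0,0],-10],[[0,0,0],-10],[[0,0,0],-10],[[0,0,0],-10],[[0,0,0],-10],[[0,0,0],-10],[[0,0,0],-10],[[0,0,0],-10],[[0,0,0],0]])

```text
time_s: 17.18
tcp_pos: [0.4297, -0.2727, 0.2566]
eef_rot: [-3.142, 0.0, 0.436]
force: [0.5, 0.9, -0.5]
gripper_width: 0.997
```

Run:
```python
from h import *
go([.4294,-.2726,.196],25)
for n in("side","top"):
    f=cams.grab_frame(n)
    print(fitcirc(f,[.43,-.273,.042],LENS))
    u,v=map(int,w2px(f,[.43,-.273,.05]))
    cv2.imwrite(f"pics/l2{n}.png",cv2.resize(f["img"][v-40:v+40,u-50:u+50],None,fx=6,fy=6,interpolation=cv2.INTER_CUBIC))
```

```text
turn first -0.05 deg; then tool shift x -0.20 y -0.25 z 60.63 mm yaw now 24.95 pos [ 0.4297 -0.2727  0.2566] t 17.175
(array([ 0.42814182, -0.27466678]), np.float64(47.079864501953125))
(array([ 0.42978061, -0.27132821]), np.float64(26.128042221069336))
```

View pics/l2side.png

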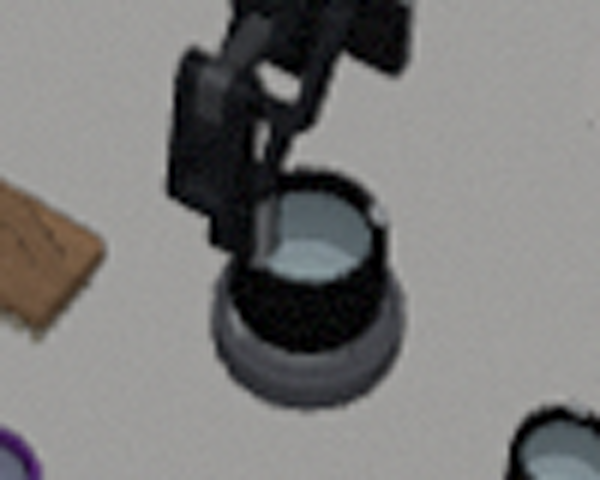

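Run:
```python
from h import *
def plane(f,u,v,z):
    o=f["world_from_camera"][:3,3]; p=px2w(f,u,v,1.0); d=p-o; return o+d*(z-o[2])/d[2]
for n in("top","side"):
    f=cams.grab_frame(n); im=cv2.imread(f"pics/{n}0.png").astype(float).min(2)
    # bright ribs: sample ring r 23..27 at z .058
    c={"top":(.4299,-.2720),"side":(.4285,-.2756)}[n]
    A=np.radians(np.arange(-180,180,2)); I=[]
    for r in(.0255,.0265,.0275):
        w=[w2px(f,[c[0]+r*np.cos(a),c[1]+r*np.sin(a),.058]) for a in A]
        I.append(map_coordinates(im,[[q[1] for q in w],[q[0] for q in w]],order=1))
    I=np.mean(I,0)
    from scipy.signal import find_peaks
    pk,_=find_peaks(I,prominence=8); print(n,[(int(np.degrees(A[k])),int(I[k])) for k in pk])
    if n=="top": q=[plane(f,395+x/5,220+y/5,.058) for x,y in((145,113),(112,198))]
    else: q=[plane(f,250+x/4,295+y/4,.058) for x,y in((277,88),(369,71))]
    d=q[1]-q[0]; print(q,np.degrees(np.arctan2(d[1],d[0])),np.linalg.norm(d))
```

```text
top [(-156, 63), (-112, 55), (-32, 109), (-2, 49), (164, 99)]
[array([ 0.45274939, -0.28665965,  0.058     ]), array([ 0.40620335, -0.26824606,  0.058     ])] 158.41628010923543 0.050055911682290996
side [(-144, 12), (-114, 10), (-32, 79), (-8, 118), (34, 12), (76, 13), (144, 129)]
[array([ 0.40933136, -0.26405192,  0.058     ]), array([ 0.45477594, -0.28171066,  0.058     ])] -21.235012640437436 0.048754908411369056
```

>>> move_arm(rows=[[[0,0,0.03],0],[[0,0,0.02],0],[[0,0,0.01],0],[[0,0,0],0]])

```text
time_s: 17.88
tcp_pos: [0.4296, -0.2727, 0.1964]
eef_rot: [-3.141, 0.0, 0.436]
force: [-0.3, -0.3, 0.1]
gripper_width: 0.994
```

>>> move_arm(rows=[[[0,0,0],0],[[0,0,0],0],[[0,0,0],0],[[0,0,0],0],[[0,0,0],0]], hand=1)

```text
time_s: 18.5
tcp_pos: [0.43, -0.273, 0.198]
eef_rot: [3.14, -0.001, 0.437]
force: [-0.7, -0.7, 6.0]
gripper_width: 0.617
```

Run:
```python
from h import *
s=status.observe();print(s["force"],s["ft_torque"],s["gripper_width"],s["tcp_pos"],s["eef_rot"])
```

```text
[-0.74882068 -0.70756759  6.02843683] [ 0.04574179  0.09354    -0.08661929] 0.6168617222156509 [ 0.43003579 -0.27296828  0.19795652] [ 3.13981951e+00 -1.10459767e-03  4.36583054e-01]
```

>>> move_arm(rows=[[[0,0,-0.02],0],[[0,0,-0.045],0],[[0,0,-0.045],0],[[0,0,-0.045],0],[[0,0,-0.045],0],[[0,0,0],-9],[[0,0,0],-8.7]])

```text
time_s: 19.38
tcp_pos: [0.4297, -0.2728, 0.3975]
eef_rot: [3.14, -0.0, 0.751]
force: [-0.0, -0.3, -2.3]
gripper_width: 0.615
```

Run:
```python
from h import *
print(status.observe()["gripper_width"])
go([.5568,-.0512,.385],42.7)
```

```text
0.6145148776801856
turn first 0.30 deg; then tool shift x 243.63 y -76.66 z 12.48 mm yaw now 43.00 pos [ 0.4297 -0.2728  0.3975] t 19.375
```

>>> move_arm(rows=[[[0.025,-0.008,0],0],[[0.04,-0.0125,0],0],[[0.04,-0.0125,0],0],[[0.04,-0.0125,0],0],[[0.04,-0.0125,0],0],[[0.035,-0.011,0.005],0],[[0.02,-0.007,0.005],0],[[0.004,-0.001,0],0],[[0,0,0],0]])

```text
time_s: 20.5
tcp_pos: [0.5565, -0.0511, 0.3868]
eef_rot: [3.142, 0.0, 0.745]
force: [-0.8, 0.1, -2.5]
gripper_width: 0.614
```

Run:
```python
from h import *
go([.5568,-.0512,.385],42.7)
for n in("side","top"):
    f=cams.grab_frame(n)
    for t in("head_seat","lens_shoulder","lens_grip"): print(n,t,[(np.round(r["centre"],4).tolist(),r["p"]) for r in finder.tip_of(t,f)][:3])
    u,v=map(int,w2px(f,[.557,-.052,.18]))
    cv2.imwrite(f"pics/h1{n}.png",cv2.resize(f["img"][v-50:v+50,u-60:u+60],None,fx=6,fy=6,interpolation=cv2.INTER_CUBIC))
```

```text
turn first 0.01 deg; then tool shift x 0.11 y 0.27 z 1.76 mm yaw now 42.71 pos [ 0.5565 -0.0511  0.3868] t 20.5
side head_seat [([0.5547, -0.0525, 0.1493], 0.77)]
side lens_shoulder [([0.4588, -0.3782, 0.0091], 0.87), ([0.5518, -0.0474, 0.2077], 0.8), ([0.2886, -0.2798, 0.0068], 0.73)]
side lens_grip [([0.4573, -0.3786, 0.0213], 0.9), ([0.5537, -0.0528, 0.2317], 0.76), ([0.2918, -0.2772, 0.0288], 0.66)]
top head_seat []
top lens_shoulder [([0.2936, -0.2795, 0.0071], 0.7), ([0.4567, -0.3784, 0.0099], 0.56)]
top lens_grip [([0.4571, -0.3785, 0.0229], 0.74), ([0.2928, -0.2785, 0.025], 0.7)]
```

View pics/h1side.png

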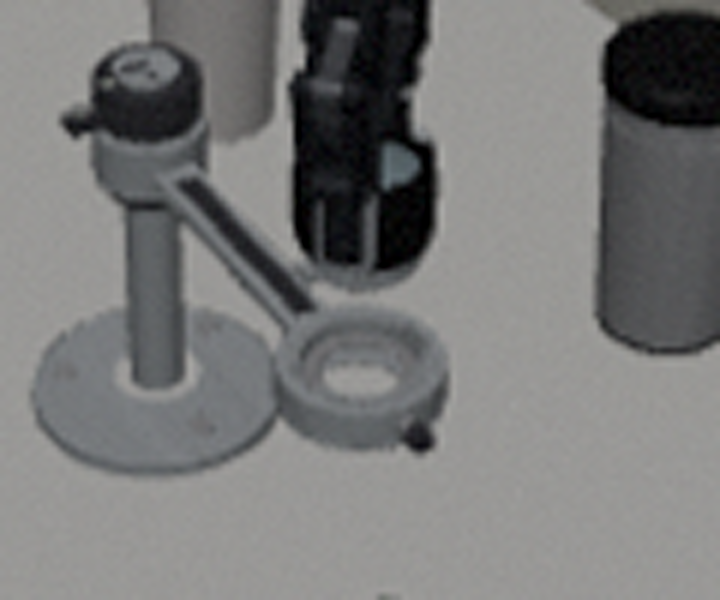

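View pics/h1top.png

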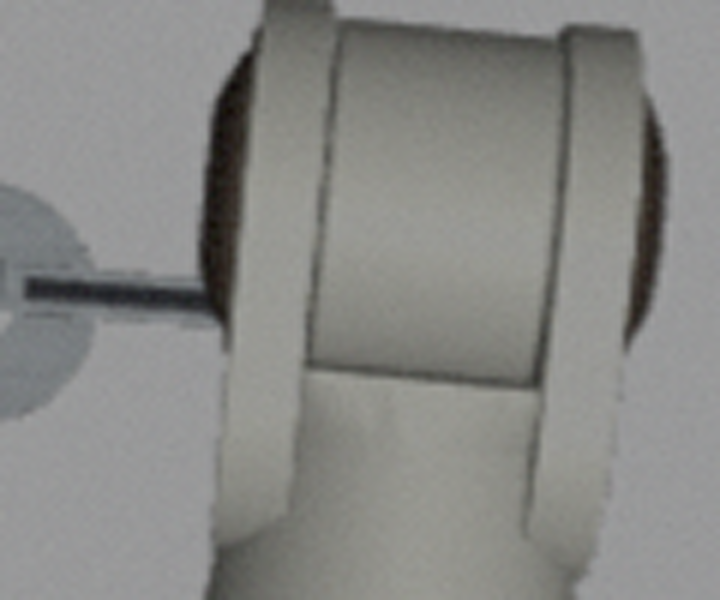

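```bash
cat > ov.py <<'E'
from h import *
import sys
def avg(n,k=5):
    im=0
    for i in range(k):
        f=cams.grab_frame(n); im=im+f["img"].astype(np.float32)
    return f,im/k
def overlay(f,im,P,circs,name,w=45,h=45,s=8):
    u,v=w2px(f,P);u0,v0=int(u),int(v)
    c=im[v0-h:v0+h,u0-w:u0+w]; c=np.clip((c-c.min())*255/(np.percentile(c,99)-c.min()),0,255).astype(np.uint8)
    c=cv2.resize(c,None,fx=s,fy=s,interpolation=cv2.INTER_CUBIC)
    a=np.linspace(0,2*np.pi,180)
    for C,r,col in circs:
        q=np.array([w2px(f,[C[0]+r*np.cos(t),C[1]+r*np.sin(t),C[2]]) for t in a]) if r else np.array([w2px(f,C)]*2)
        q=((q-[u0-w,v0-h]+.5)*s).astype(int); cv2.polylines(c,[q],True,col,1)
    cv2.imwrite(name,c)
E
python3 - <<'E'
from ov import *
f,im=avg("side"); np.save("side_h.npy",im)
p=status.observe()["tcp_pos"]; zs=p[2]-.176
H=[.5557,-.0512,.151]
print(zs)
overlay(f,im,[.557,-.052,.18],[((p[0],p[1],zs),.027,(0,0,255)),((p[0],p[1],zs+.036),.027,(0,0,255)),((p[0],p[1],zs-.008),.022,(0,0,255)),((*H[:2],H[2]),.034,(0,255,0)),((*H[:2],H[2]),.0235,(0,255,0))],"pics/ov1.png")
E
```

```text
0.21068583335003432
```

View pics/ov1.png

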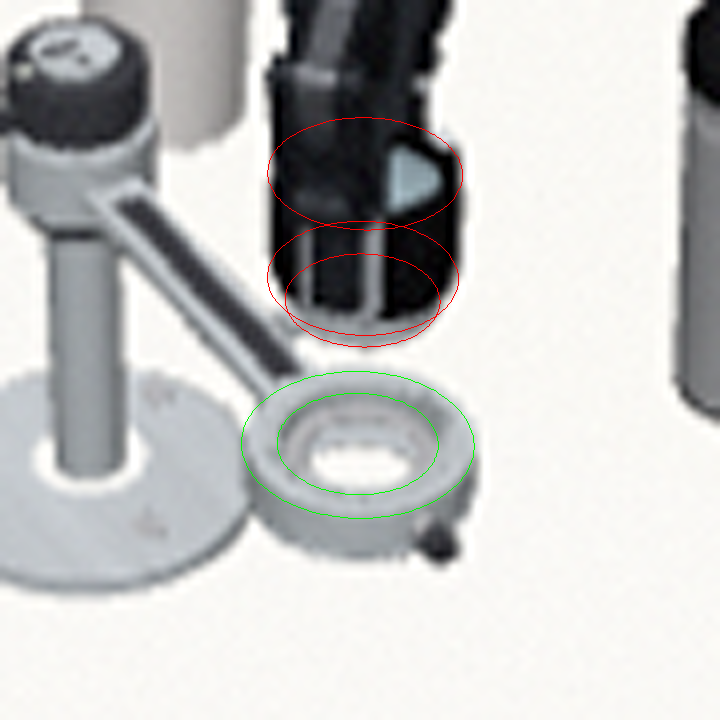

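Run:
```python
from ov import *
f=cams.grab_frame("side"); im=np.load("side_h.npy"); g=cv2.cvtColor(im.astype(np.float32),cv2.COLOR_BGR2GRAY)
p=status.observe()["tcp_pos"]
def edges(v,u0,u1):
    r=g[v,u0:u1]; 
    d=np.gradient(cv2.GaussianBlur(r.reshape(1,-1),(0,0),.7).ravel()); 
    def sub(i):
        a,b,c=abs(d[i-1]),abs(d[i]),abs(d[i+1]); return u0+i+.5*(a-c)/(a-2*b+c)
    i=1+np.argmin(d[1:-1]); j=1+np.argmax(d[1:-1]); return sub(i),sub(j)
u,v=w2px(f,[.557,-.052,.18]);u0=int(u)-45;v0=int(v)-45
for z in(.21,.22,.23):
    uu,vv=w2px(f,[p[0],p[1],z]); 
    for dv in (0,):
        e=edges(int(round(vv)),int(uu)-18,int(uu)+18); print("lens",z,"pred u",round(uu,2),"edges",e,"mid",round(sum(e)/2,2))
for y in range(440,500,8):
    vv=v0+y//8; e=edges(vv,int(u0+220/8),int(u0+500/8)); print("head row",y,e,"mid",round(sum(e)/2,2),[ (x-u0+.5)*8 for x in e])
for c in([.5557,-.0512],[.5571,-.0516]): print([round(w2px(f,[*c,z])[0],2) for z in(.151,.14)])
```

```text
lens 0.21 pred u 319.87 edges (np.float64(308.73982813954353), np.float64(331.39042416214943)) mid 320.07
lens 0.22 pred u 319.95 edges (np.float64(308.1519085764885), np.float64(331.99278702540323)) mid 320.07
lens 0.23 pred u 320.02 edges (np.float64(308.14747565984726), np.float64(332.1647814065218)) mid 320.16
head row 440 (np.float64(303.8738291859627), np.float64(334.09438733011484)) mid 318.98 [np.float64(234.99063348770142), np.float64(476.75509864091873)]
head row 448 (np.float64(323.4680512547493), np.float64(334.2921474277973)) mid 328.88 [np.float64(391.7444100379944), np.float64(478.33717942237854)]
head row 456 (np.float64(325.0055888737552), np.float64(334.71664622426033)) mid 329.86 [np.float64(404.0447109900415), np.float64(481.73316979408264)]
head row 464 (np.float64(325.6232148706913), np.float64(334.57180857658386)) mid 330.1 [np.float64(408.9857189655304), np.float64(480.5744686126709)]
head row 472 (np.float64(304.65835723280907), np.float64(334.3267152309418)) mid 319.49 [np.float64(241.26685786247253), np.float64(478.6137218475342)]
head row 480 (np.float64(304.74150812625885), np.float64(334.1974096149206)) mid 319.47 [np.float64(241.9320650100708), np.float64(477.57927691936493)]
head row 488 (np.float64(305.06604953855276), np.float64(333.9352061673999)) mid 319.5 [np.float64(244.5283963084221), np.float64(475.48164933919907)]
head row 496 (np.float64(305.3251810669899), np.float64(333.44110718369484)) mid 319.38 [np.float64(246.6014485359192), np.float64(471.5288574695587)]
[np.float64(319.23), np.float64(319.16)]
[np.float64(319.82), np.float64(319.74)]
```

>>> move_arm(rows=[[[-0.0006,0,0.015],0.3],[[0,0,0.015],0],[[0,0,0.008],0],[[0,0,0],0]])

```text
time_s: 21.7
tcp_pos: [0.5561, -0.051, 0.3477]
eef_rot: [-3.14, 0.001, 0.74]
force: [0.0, 0.8, -1.0]
gripper_width: 0.613
```

Run:
```python
from ov import *
go([.5562,-.0516,.34],42.4); print(status.observe()["force"])
f,im=avg("side"); np.save("side_h2.npy",im)
p=status.observe()["tcp_pos"]; zs=p[2]-.176
overlay(f,im,[.557,-.052,.165],[((p[0],p[1],zs+.003),.027,(0,0,255)),((.5562,-.0516,.151),.034,(0,255,0)),((.5562,-.0516,.151),.0235,(0,255,0))],"pics/ov2.png",35,30,10)
```

```text
turn first 0.02 deg; then tool shift x -0.31 y 0.52 z 7.65 mm yaw now 42.42 pos [ 0.5561 -0.051   0.3477] t 21.7
[ 0.04066646  0.78992344 -1.02974547]
```

View pics/ov2.png

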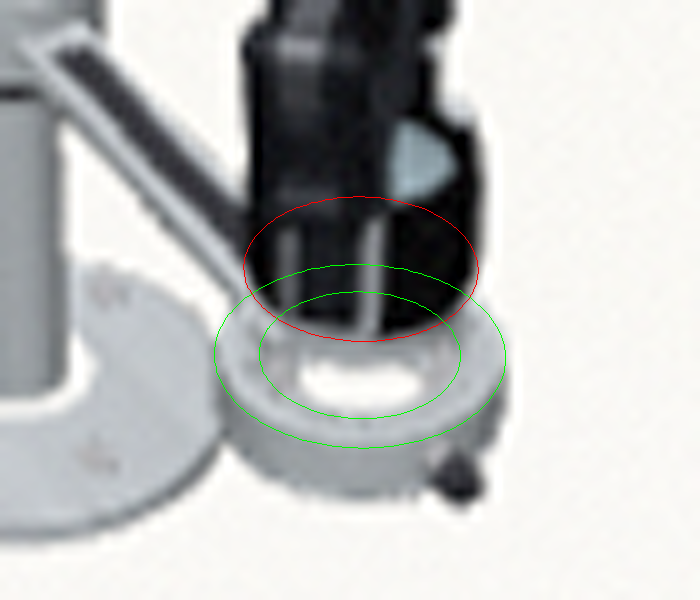

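>>> move_arm(rows=[[[-0.0003,0.0005,0.003],0],[[0,0,0.003],0],[[0,0,0.002],0],[[0,0,0],0]])

```text
time_s: 22.45
tcp_pos: [0.5563, -0.0516, 0.3404]
eef_rot: [-3.141, 0.0, 0.74]
force: [-0.7, 0.3, -2.4]
gripper_width: 0.618
```

>>> move_arm(rows=[[[0,0,0.001],0],[[0,0,0.001],0],[[0,0,0.001],0],[[0,0,0],0]])

```text
time_s: 22.95
tcp_pos: [0.5564, -0.0516, 0.3376]
eef_rot: [-3.141, 0.0, 0.74]
force: [0.3, 0.0, -1.1]
gripper_width: 0.62
```

>>> move_arm(rows=[[[0,0,0.001],0],[[0,0,0.001],0],[[0,0,0.001],0],[[0,0,0],0]])

```text
time_s: 23.45
tcp_pos: [0.5564, -0.0516, 0.3345]
eef_rot: [-3.141, 0.0, 0.74]
force: [1.0, -0.1, -1.4]
gripper_width: 0.615
```

>>> move_arm(rows=[[[0,0,0.001],0],[[0,0,0.001],0],[[0,0,0.001],0],[[0,0,0],0]])

```text
time_s: 23.95
tcp_pos: [0.5564, -0.0516, 0.3319]
eef_rot: [3.141, -0.0, 0.74]
force: [-0.6, 1.4, -0.2]
gripper_width: 0.615
```

Run:
```python
from ov import *
f,im=avg("side",3); s=status.observe(); p=s["tcp_pos"]; zs=p[2]-.176; print(s["force"],s["ft_torque"],zs)
overlay(f,im,[.557,-.052,.165],[((.5562,-.0516,.151),.034,(0,255,0))],"pics/ov3.png",35,30,10)
```

```text
[-0.37844272 -0.03911454  0.47137056] [-0.01983776  0.06667972  0.02931634] 0.15592370446021248
```

View pics/ov3.png

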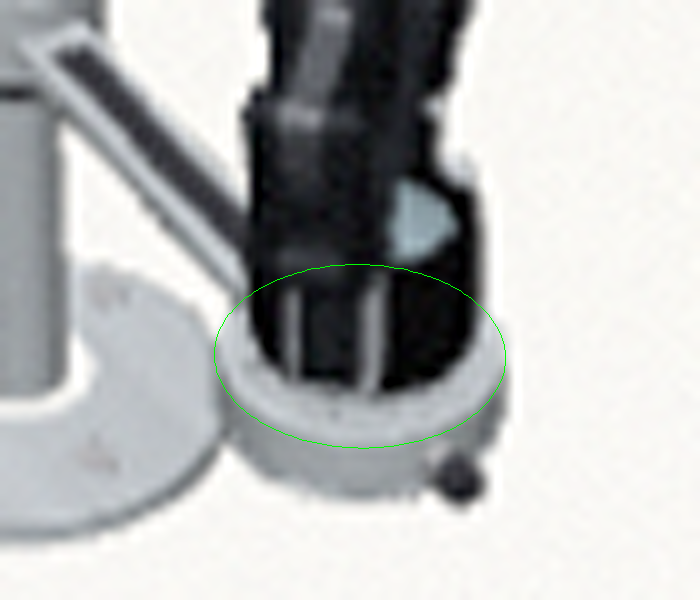

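>>> move_arm(rows=[[[0,0,0.001],0],[[0,0,0],0]])

```text
time_s: 24.35
tcp_pos: [0.5564, -0.0516, 0.3309]
eef_rot: [3.141, -0.0, 0.74]
force: [0.5, 0.2, 2.8]
gripper_width: 0.615
```

>>> move_arm(rows=[[[0,0,0.001],0],[[0,0,0],0]])

```text
time_s: 24.6
tcp_pos: [0.5564, -0.0516, 0.3298]
eef_rot: [3.141, -0.0, 0.74]
force: [1.1, -0.7, 4.0]
gripper_width: 0.612
```

Run:
```python
from ov import *
s=status.observe(); print(s["force"],s["ft_torque"],s["eef_rot"])
```

```text
[ 1.13719264 -0.71926106  4.01318652] [-0.01960302 -0.02072209  0.08858618] [ 3.14125541e+00 -3.19950622e-04  7.40352347e-01]
```

>>> move_arm(rows=[[[0,0,0.001],0],[[0,0,0.001],0],[[0,0,0],0]])

```text
time_s: 24.98
tcp_pos: [0.5564, -0.0516, 0.3278]
eef_rot: [3.141, -0.0, 0.74]
force: [0.6, -0.8, 5.5]
gripper_width: 0.616
```

Run:
```python
from ov import *
s=status.observe(); print(s["force"],s["ft_torque"],s["eef_rot"],s["tcp_pos"])
f,im=avg("side",5); print(status.observe()["force"])
overlay(f,im,[.557,-.052,.165],[((.5562,-.0516,.151),.034,(0,255,0)),((.5562,-.0516,.151),.027,(0,255,0)),((.5562,-.0516,.163),.027,(0,0,255))],"pics/ov4.png",35,30,10)
```

```text
[ 0.58359372 -0.80244742  5.45673729] [ 0.00343737 -0.10868729 -0.00520823] [ 3.14123741e+00 -3.19558225e-04  7.40379133e-01] [ 0.55643636 -0.05163131  0.32783238]
[0.3458073  0.00809148 5.37881382]
```

View pics/ov4.png

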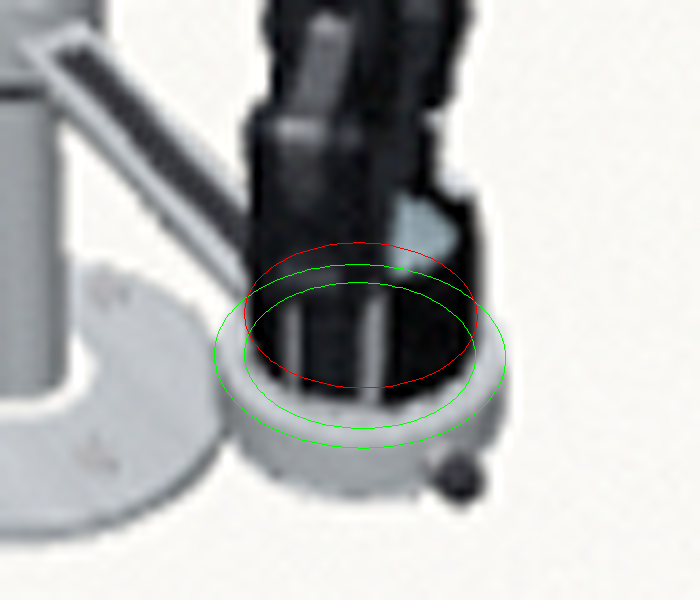

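>>> move_arm(rows=[[[0,0,0.001],0],[[0,0,0.001],0],[[0,0,0],0]])

```text
time_s: 25.6
tcp_pos: [0.5564, -0.0516, 0.3261]
eef_rot: [3.141, -0.0, 0.74]
force: [-0.4, 0.5, 7.2]
gripper_width: 0.619
```

>>> move_arm(rows=[[[0,0,0.0005],0],[[0,0,0.0005],0],[[0,0,0],0]])

```text
time_s: 25.98
tcp_pos: [0.5565, -0.0516, 0.3258]
eef_rot: [3.14, -0.001, 0.741]
force: [-1.6, -0.6, 11.1]
gripper_width: 0.616
```

>>> move_arm(rows=[[[0,0,0.0005],0],[[0,0,0.0005],0],[[0,0,0],0]])

```text
time_s: 26.35
tcp_pos: [0.5565, -0.0516, 0.3257]
eef_rot: [3.139, -0.002, 0.741]
force: [-1.4, -0.6, 16.6]
gripper_width: 0.613
```

Run:
```python
from ov import *
f,im=avg("side",4); print(status.observe()["force"])
overlay(f,im,[.557,-.052,.165],[],"pics/ov5.png",35,30,10)
for t in("head_seat","lens_shoulder"): print(t,[(np.round(r["centre"],4).tolist(),r["p"]) for r in finder.tip_of(t,f)][:3])
```

```text
[-2.39368345 -0.67833344 15.92741917]
head_seat [([0.5519, -0.0513, 0.1503], 0.92), ([0.5305, 0.1272, 0.1677], 0.29)]
lens_shoulder [([0.2886, -0.2762, 0.0045], 0.79), ([0.5562, -0.0482, 0.1498], 0.55)]
```

View pics/ov5.png

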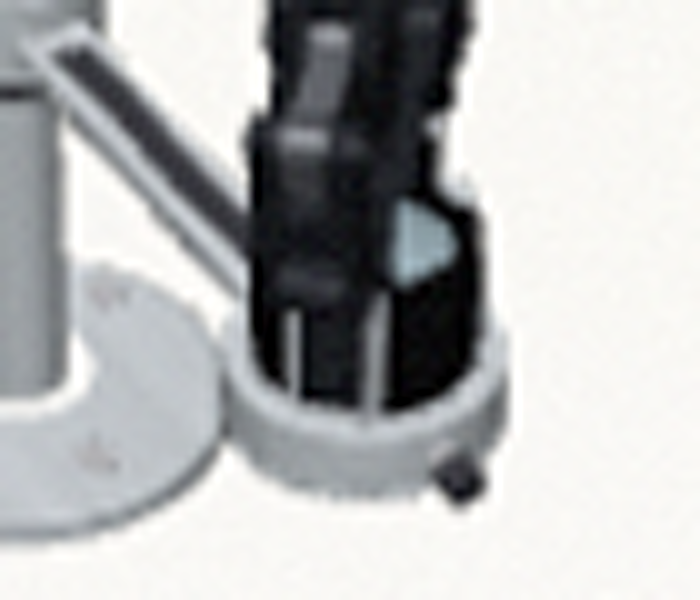

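>>> move_arm(rows=[[[0,0,0],4],[[0,0,0],6],[[0,0,0],6],[[0,0,0],0]])

```text
time_s: 27.15
tcp_pos: [0.5567, -0.0517, 0.3258]
eef_rot: [3.139, -0.003, 0.459]
force: [-0.1, -1.0, 14.8]
gripper_width: 0.612
```

Run:
```python
from h import *
s=status.observe(); print(s["force"],s["ft_torque"],s["eef_rot"],s["tcp_pos"],s["joint_efforts"][5])
```

```text
[-0.07695918 -0.97906823 14.82625666] [-0.17266531  0.10106144 -0.19621685] [ 3.13932236 -0.00316377  0.45939114] [ 0.55669913 -0.0517264   0.32575158] 0.4783772863447666
```

>>> move_arm(rows=[[[0,0,0],6],[[0,0,0],7],[[0,0,0],7],[[0,0,0],7],[[0,0,0],7],[[0,0,0],6],[[0,0,0],0]])

```text
time_s: 28.02
tcp_pos: [0.5567, -0.0516, 0.3258]
eef_rot: [-3.141, -0.004, -0.239]
force: [0.8, -0.2, 15.6]
gripper_width: 0.617
```

Run:
```python
from ov import *
s=status.observe(); print(s["force"],s["ft_torque"],s["eef_rot"],s["tcp_pos"],s["joint_efforts"][5])
f,im=avg("side",4)
overlay(f,im,[.557,-.052,.165],[],"pics/ov6.png",35,30,10)
```

```text
[ 0.75062438 -0.248878   15.61288943] [ 0.00855294  0.12631175 -0.16079987] [-3.14094176 -0.00379105 -0.2385998 ] [ 0.55669455 -0.0515994   0.32575598] 0.46537463553249836
```

View pics/ov6.png

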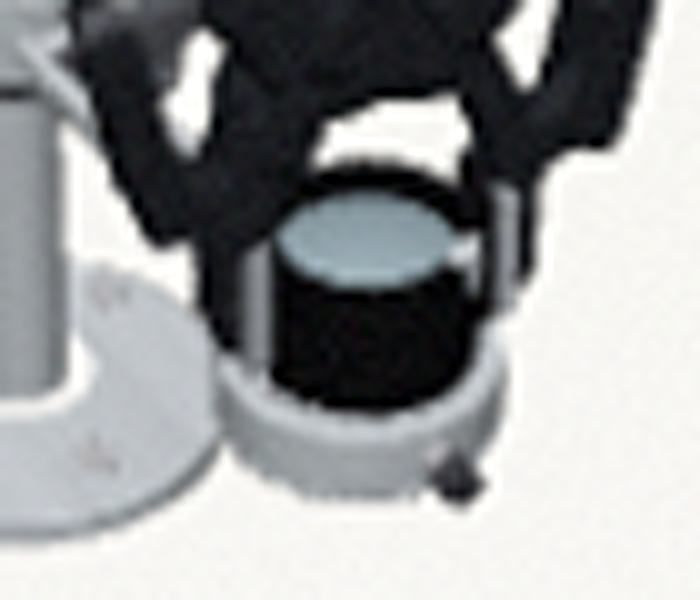

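>>> move_arm(rows=[[[0,0,0],6],[[0,0,0],7],[[0,0,0],7],[[0,0,0],6],[[0,0,0],4],[[0,0,0],2],[[0,0,0],0]])

```text
time_s: 29.1
tcp_pos: [0.5567, -0.0517, 0.3257]
eef_rot: [-3.139, -0.003, -0.796]
force: [-0.8, 0.0, 16.0]
gripper_width: 0.617
```

Run:
```python
from ov import *
s=status.observe(); print(s["force"],s["ft_torque"],s["eef_rot"],s["tcp_pos"],s["joint_efforts"][5])
```

```text
[-0.83858534  0.01857419 16.03836356] [-0.02450678  0.2057323  -0.11526238] [-3.13926800e+00 -2.87440067e-03 -7.96108848e-01] [ 0.55665359 -0.05168289  0.32573203] 0.11772852391004562
```

>>> move_arm(rows=[[[0,0,0],1],[[0,0,0],1],[[0,0,0],0]])

```text
time_s: 29.48
tcp_pos: [0.5566, -0.0516, 0.3257]
eef_rot: [-3.139, -0.003, -0.83]
force: [0.0, -0.0, 15.7]
gripper_width: 0.621
```

Run:
```python
from ov import *
s=status.observe(); print(s["force"],s["ft_torque"],s["eef_rot"],s["tcp_pos"],s["joint_efforts"][5])
f,im=avg("side",5)
p=s["tcp_pos"]
L=[]
for a,col in((-93.7,(0,0,255)),(-86,(255,0,0)),(-101,(0,255,0))):
    d=np.radians(a); L.append(((p[0]+.0265*np.cos(d),p[1]+.0265*np.sin(d),p[2]-.140),.001,col))
overlay(f,im,[.557,-.052,.165],L,"pics/ov7.png",35,30,10)
```

```text
[ 1.04810282e-02 -3.76656448e-02  1.57405346e+01] [-0.02338473  0.40237557  0.1281608 ] [-3.13933937e+00 -2.60213404e-03 -8.30486209e-01] [ 0.55657124 -0.0516487   0.32573531] 0.17609087750315666
```

View pics/ov7.png

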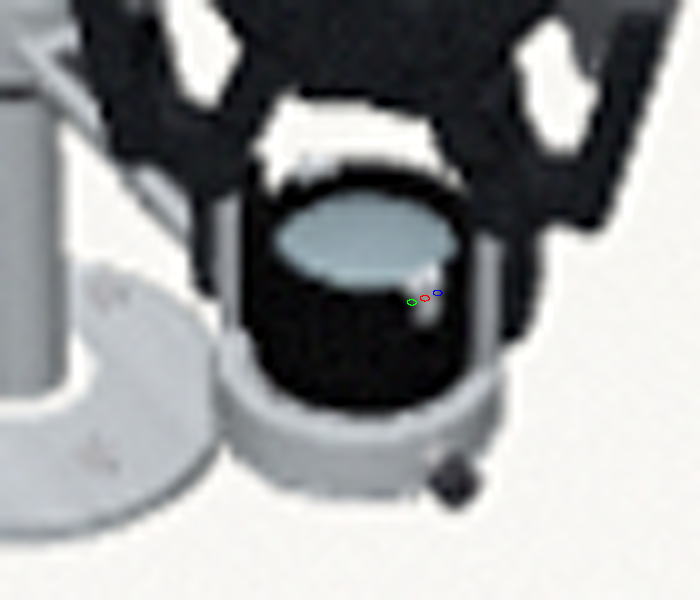

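>>> move_arm(rows=[[[0,0,0],1],[[0,0,0],1],[[0,0,0],0],[[0,0,0],0]])

```text
time_s: 30.22
tcp_pos: [0.5565, -0.0516, 0.3258]
eef_rot: [-3.139, -0.002, -0.865]
force: [-2.2, 0.2, 16.0]
gripper_width: 0.613
```

Run:
```python
from ov import *
s=status.observe(); print(s["force"],s["ft_torque"],s["eef_rot"],s["tcp_pos"],s["joint_efforts"][5],s["gripper_width"])
f,im=avg("side",5)
p=s["tcp_pos"]
L=[]
for a,col in((-93.7,(0,0,255)),(-86,(255,0,0)),(-101,(0,255,0))):
    d=np.radians(a); L.append(((p[0]+.0265*np.cos(d),p[1]+.0265*np.sin(d),p[2]-.140),.001,col))
overlay(f,im,[.557,-.03,.165],L,"pics/ov8.png",45,35,8)
print([(r["centre"],r["p"]) for t in("head_seat","ring_tab","lens_shoulder") for r in finder.tip_of(t,f)[:2]])
```

```text
[-2.16200869  0.18917946 15.97013899] [0.10504989 0.51630183 0.23295965] [-3.13926229e+00 -2.25505516e-03 -8.64977203e-01] [ 0.55648624 -0.05157572  0.32576037] 0.2383796777576208 0.6126833351958336
[([0.5531, -0.0525, 0.1494], 0.97), ([0.6097, -0.2772, 0.0018], 0.68), ([0.5322, 0.1274, 0.1685], 0.45), ([0.5553, -0.0495, 0.1492], 0.86), ([0.2884, -0.2779, 0.0077], 0.67)]
```

View pics/ov8.png

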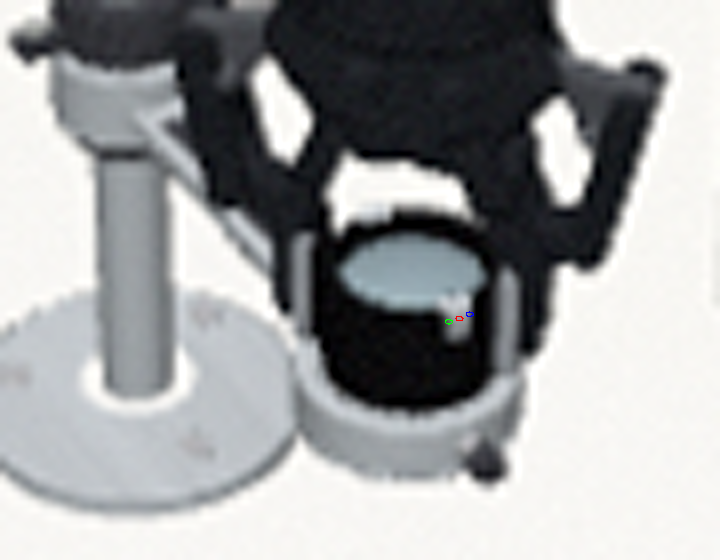

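Run:
```python
from h import *
print(env.close_job())
```

```text
the job is handed in; nothing more can be done
None
```

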